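Slide a relief plaque under the hold-down bridge and set the plunger

TASK

With the fingertips, push the relief plaque along the table, flat all the way, in under the low wooden bridge until its leading end is fully home, flat against the stop at the back. Then press the plunger knob on top of the bridge down until its foot rests on the plaque and holds it. Do not lift, tip or carry the plaque, and leave the jar, the awl and the pile of cut layers where they are.

Things in the scene. Friction and masses are not known exactly. Their poses are not given: they have to be found in the camera images.
- plaque: Loose relief plaque lying flat: plywood board 130 mm long (x) by 80 mm wide (y), 12 mm thick, with a flat pad of picture layers 112 x 64 mm on top; 16 mm thick in all, 0.11 to 0.23 kg. Origin: centre of its underside. Its +x end is the leading end and starts towards the bridge, up to 0.3 rad off the bridge's x and 20 mm off its centre line.
- bridge: Low wooden bridge, fixed to the table. Origin on the table right below the plunger's axis; the plaque goes in along its +x, the mouth faces its -x. Crossbar x = -20 to 20 mm, underside 21 mm above the table, top at 51 mm. Side cheeks 22 mm thick, 51 mm high, x = -30 to 45 mm, 112 mm apart inside (y = -56 to 56 mm).
- stop_face (a point): Middle of the stop's near face, at table height, 45 mm along the bridge's +x from its origin. The stop is an 18 mm high strip across the passage behind the crossbar. With the plaque home its centre is 65 mm short of this point, and its near end, 130 mm short of it, still sticks 55 mm out of the mouth.
- plunger_top (a point): Centre of the flat top of the plunger's wooden mushroom knob (42 mm across, 24 mm high), straight above the bridge's origin; 100 mm above the table when fully up.
- plunger (a joint): How far the plunger is pushed down, m: 0 fully up, 0.013 at its lower end. It starts at 0 to 0.002; at 0.008 its 28 mm round foot meets the top of the plaque lying below it. Friction of about 4.5 N, no spring: it stays where it is left, and pressed down too early it blocks the passage.
- jar: White glue jar, 60 mm across, 70 mm high, loose, standing behind the bridge. Origin at the centre of its underside.
- awl: Awl with a wooden handle, 170 mm long, lying loose beside the plaque's path on the bridge's +y side. Its x runs along it, handle to -x.
- offcuts: Loose pile of four cut picture layers, 85 x 60 mm, 16 mm high, on the bridge's -y side. Origin at the centre of its underside.
Mind the look-alikes: they are no part of the job. What is shaped like the plaque but yellow is not meant. What is meant by the bridge is not grey, and is the smaller of those in its own colour.

How it is judged:
By the outcome, as a careful person would: the job done as asked, in the order asked, and still so for the second after the job is handed in, with the robot touching nothing.
It also fails if it takes over 54 s, if anything falls off the work surface, if the arm or the gripper's body presses on something with over 40 N, if the wrist force passes 120 N, or if a joint passes its speed limit or range.

ROBOT

A 6-joint arm with a two-finger parallel gripper is mounted at the origin on the work surface. World frame = base frame: x ahead of the robot, y to its left, z up, the work surface at z = 0. Lengths are in mm, angles in degrees, forces in N, time in s.
With the tool pointing down it reaches from about 300 to 950 mm from the base axis. Payload 3.1 kg.
Tool frame: the origin (TCP) lies at the very end of the fingers, on their centre line; the grasp point (between the pads) lies 19 mm behind it; x points along the fingers, y is the direction in which the jaws open and shut, and the axes are right-handed (so a half turn about x gives the same grasp; the last joint's range is limited). The gripper opens to 85 mm and grips with 20 to 120 N. Pads are 22 mm wide; open, the fingers measure 114 mm over their backs; the gripper's body (76 mm by 85 mm) begins 54 mm behind the grasp point. The pads swing forward as they close: fully open they stand 13 mm farther back than shut.
Start: joints at [61.496, 17.653, 93.61, -0, 68.738, -3.994], TCP at [259.319, 568.67, 231.272] pointing down, gripper open.
Joint ranges: [-175.34, 175.34], [-45.06, 112.39], [2.9, 150.54], [-68.45, 248.45], [3.09, 151.38], [-168.51, 168.51]. Speed limits (degrees/s): [159.86, 159.86, 180, 180, 180, 180].

INTERFACE

Orientations are given as a 3x3 rotation matrix whose columns are the frame's x, y, z axes.
In Python, from station import arm gives the robot as it stands.
- The arm moves only by the tool jog_arm, never from a script. Its argument "series" is a list of rows, each a list of 7 numbers: the finger opening in mm, from 0 to 85.4, then the shift along the tool's x, y, z in mm, then the turn, a rotation vector about the tool's x, y, z in degrees. A call has 1 to 5 rows; each row shifts and turns the pose as measured when the row begins, along the tool's axes as they then stand; what a row does not reach is not made up. A row lasts 1/10 s, in which the tool goes at most 50 mm and 8.59 degrees, less where a joint would pass 70% of its speed; a pose out of reach is approached as far as the arm can. A call with a gripper value outside its range is refused whole. The fingers move at their own pace and stop on an object; the grip force is fixed at half the most. Time passes only in rows, so rows that do not move let the fingers close. It gives the time, the measured TCP pose, the force and the opening at its end, in the units of the state.
- arm.get_state(): the state, without advancing time (a new reading comes with each control period).
- arm.get_image(name): name is "side" or "top"; returns a dict with "frame" (480x640x3 uint8, blue, green, red), "fovy" (degrees; the focal length in pixels is half the picture's height over the tangent of half this angle, whatever the lens; pixels are square), "cx", "cy" (the principal point, pixels), "xyz" and "rotation" of the camera in the world. Camera axes: x right, y up, looking along -z (the intrinsics and any distortion apply to the point x, -y, -z); pixel columns grow to the right and rows downward; lengths in mm; the calibration is good to about 2 mm. A picture is of the moment at which its call begins. There is no depth.
- arm.finish_job(): hands the job in, once; it reports no verdict.
The state is a dict: "t": time; "joint_positions": joint angles; "qd": joint speeds; "effort": joint torques, N m; "tcp_pos": TCP position; "tcp_rot": TCP orientation; "contact_force": force on the tool from outside, world axes, zero at the start; "moment": the same for the moment, N m; "opening": finger opening in mm.
Only numpy, scipy, OpenCV 4.12 (cv2) and the standard library are available. Lean on these libraries where they do the work, as an engineer would, in place of code of your own. Each camera call takes 0.05 s, during which the arm holds its last target.

## Working session

There is one attempt and no reset: what is moved stays moved. The work goes in short steps, Python scripts to look and compute and a tool call to move; the robot and the scene stay as the last step left them, time stands still between calls to the robot, and variables do not carry over. Pictures are saved under pics/ and viewed, and the job is handed in when it is done.

Besides the shell and the picture viewer there is one more tool, called after ">>>" by a JSON object that holds its "name" and its "arguments". jog_arm: Moves the arm, as the interface text tells. Its arguments: {"type":"object","properties":{"series":{"type":"array"}},"required":["series"]}

```bash
ls; mkdir -p pics
python3 - <<'E'
from station import arm
import cv2
s=arm.get_state(); print(s)
for n in("top","side"):
    i=arm.get_image(n); cv2.imwrite(f"pics/{n}0.png",i["frame"]); print({k:v for k,v in i.items() if k!="frame"})
E
```

```text
pics
{'t': 0.0, 'joint_positions': array([ 6.14957329e+01,  1.77048317e+01,  9.36905298e+01,  1.72878061e-03,
        6.87368125e+01, -3.99471101e+00]), 'qd': array([ 0.05375739,  0.05781866, -0.06719942,  0.07372836, -0.01869418,
        0.05587267]), 'effort': array([ 9.50976464e-04, -4.15237963e+01, -2.76673704e+01,  1.38476285e-04,
        9.99064010e-03,  2.77191458e-05]), 'tcp_pos': array([258.91099642, 567.94087549, 230.03512745]), 'tcp_rot': array([[-1.12560353e-03,  4.14853697e-01,  9.09887434e-01],
       [-2.01381394e-03,  9.09885225e-01, -4.14855181e-01],
       [-9.99997339e-01, -2.29930646e-03, -1.88731862e-04]]), 'contact_force': array([-0.06570656,  0.51885848, -0.33792628]), 'moment': array([0.02406391, 0.04979309, 0.03096431]), 'opening': 85.60041133283865}
{'fovy': 48.764071031688886, 'cx': 315.80350438713265, 'cy': 231.74782944881196, 'xyz': array([ 376.67039606,   62.2359274 , 1126.28684093]), 'rotation': array([[ 0.01328455,  0.99093108, -0.13371278],
       [-0.99989888,  0.01248647, -0.00680547],
       [-0.00507415,  0.13378967,  0.99099676]])}
{'fovy': 49.73431427512203, 'cx': 318.1454256085564, 'cy': 237.34759746075255, 'xyz': array([-166.47409598, -691.63584584,  681.7967234 ]), 'rotation': array([[ 7.41907299e-01,  3.35844406e-01, -5.80329298e-01],
       [-6.70501943e-01,  3.70526919e-01, -6.42757300e-01],
       [-8.38816184e-04,  8.65978254e-01,  5.00080953e-01]])}
```

View pics/top0.png

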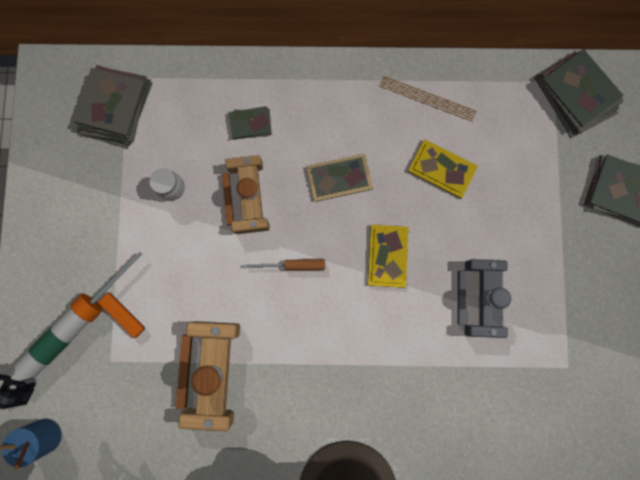

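View pics/side0.png

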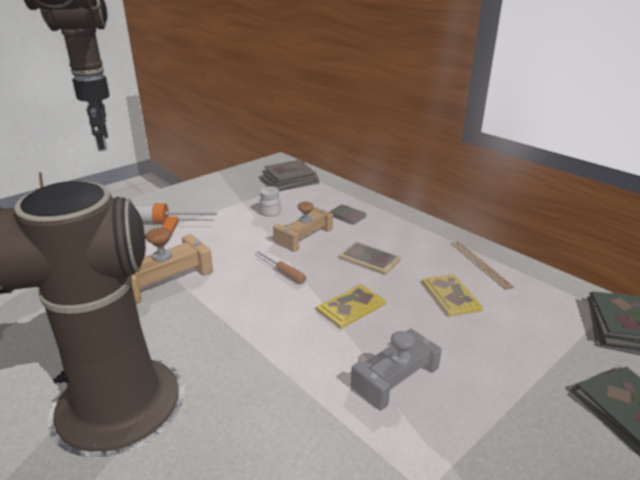

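The top view shows the plaque at about (339,177), the small wooden bridge at (245,193), the jar at (165,184), the awl at (285,265) and the offcuts at (249,122). The travel direction is image left, roughly world +y.

```bash
cat > h.py <<'E'
import numpy as np,cv2
from station import arm
def f_of(i): return 240/np.tan(np.radians(i["fovy"]/2))
def ray(i,u,v):
    f=f_of(i); d=np.array([(u-i["cx"])/f,-(v-i["cy"])/f,-1.0]); return i["xyz"],i["rotation"]@d
def onz(i,u,v,z):
    o,d=ray(i,u,v); return o+d*(z-o[2])/d[2]
def proj(i,p):
    c=i["rotation"].T@(np.asarray(p,float)-i["xyz"]); f=f_of(i); return np.array([i["cx"]+f*c[0]/-c[2], i["cy"]-f*c[1]/-c[2]])
def crop(i,x0,y0,x1,y1,k,name):
    c=cv2.resize(i["frame"][y0:y1,x0:x1],None,fx=k,fy=k,interpolation=cv2.INTER_CUBIC); cv2.imwrite("pics/"+name,c)
E
python3 - <<'E'
from h import *
i=arm.get_image("top"); crop(i,215,145,385,245,4.7,"c1.png")
i=arm.get_image("side"); crop(i,250,180,410,290,4.9,"c2.png")
E
```

```text
(no output)
```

View pics/c1.png

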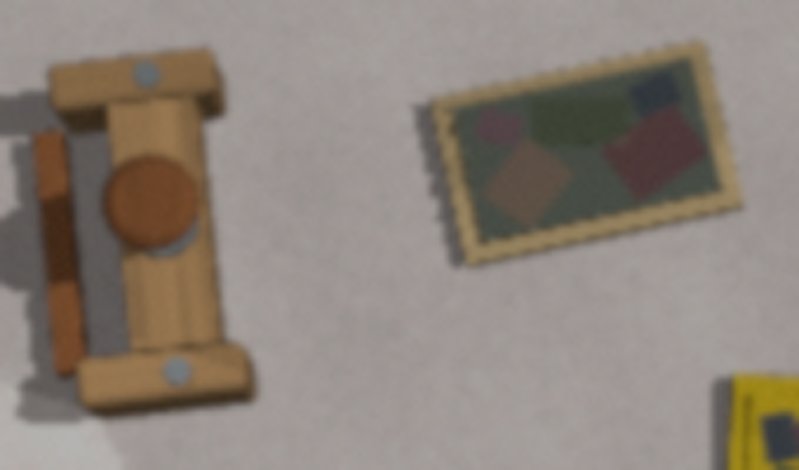

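View pics/c2.png

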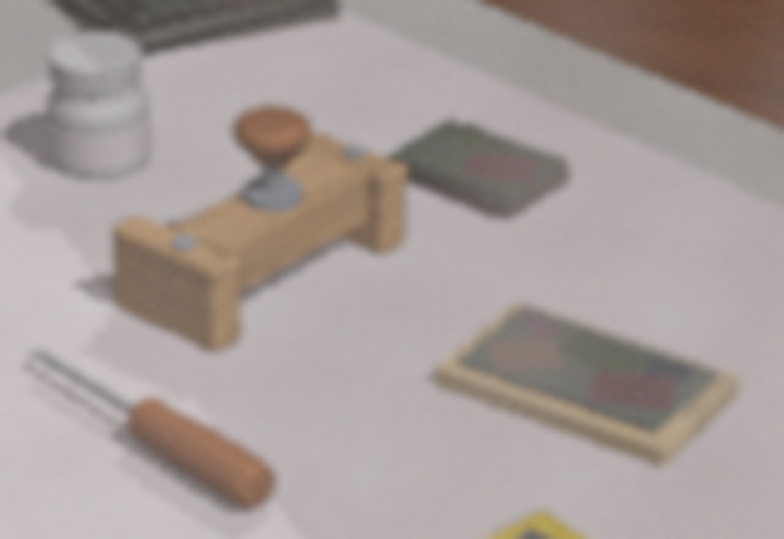

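```bash
cat > m.py <<'E'
from h import *
def plaque(i,x0=290,y0=140,x1=390,y1=215):
    fr=i["frame"]; hsv=cv2.cvtColor(fr,cv2.COLOR_BGR2HSV)
    m=((hsv[...,1]>60)&(hsv[...,0]>12)&(hsv[...,0]<35)).astype(np.uint8)
    mm=np.zeros_like(m); mm[y0:y1,x0:x1]=m[y0:y1,x0:x1]
    cs,_=cv2.findContours(mm,cv2.RETR_EXTERNAL,cv2.CHAIN_APPROX_NONE); c=max(cs,key=cv2.contourArea)[:,0,:]
    P=np.array([onz(i,u,v,12)[:2] for u,v in c],np.float32)
    return cv2.minAreaRect(P),c
E
python3 - <<'E'
from m import *
i=arm.get_image("top")
r,c=plaque(i); print(r,cv2.boundingRect(c)); print(cv2.boxPoints(r))
g=lambda x,y,z: onz(i,215+(x+.5)/4.7-.5,145+(y+.5)/4.7-.5,z)[:2].round(1)
for n,x,y,z in [("pl",432,98,12),("pl",470,265,12),("pl",705,42,12),("pl",742,208,12),("bolt-y?",146,75,51),("bolt",177,371,51),("knob",151,201,97),("barR",192,98,51),("barR",215,340,51),("barL",108,105,51),("barL",130,345,51),("ck",50,70,51),("ck",212,50,51),("ck",80,362,51),("ck",248,345,51),("ck",90,402,51),("ck",254,393,51),("stop",65,132,18),("stop",86,372,18)]: print(n,g(x,y,z))
E
```

```text
((646.2763671875, 21.27027130126953), (79.9998779296875, 129.33749389648438), 13.113819122314453) (307, 154, 66, 47)
[[592.64716   75.17711 ]
 [621.992    -50.787434]
 [699.9056   -32.636566]
 [670.5607    93.32797 ]]
pl [671.3  91.9]
pl [593.4  73.3]
pl [699.2 -33.5]
pl [621.4 -50.5]
bolt-y? [669.9 218.1]
bolt [537.1 200.4]
knob [602.7 207.6]
barR [659.7 197.3]
barR [551.1 184.1]
barL [656.  234.5]
barL [548.4 221.3]
ck [671.7 260.8]
ck [681.7 189. ]
ck [540.6 243. ]
ck [549.  169.6]
ck [523. 238.]
ck [527.8 166.5]
stop [651.7 259. ]
stop [541.1 245.6]
```

Measured from the top view:
- **Plaque:** centre (646, 21), 80 x 129 mm, yaw about 103.1°.
- **Bridge:** origin about (603, 208.5), yaw about 97.1°.

The plaque starts about 171 mm short of home, 20 mm off towards bridge -y and 6° off. I'll push on its rear edge with two spread fingertips.

```bash
cat > rem.py <<'E'
import sys
from h import *
from scipy.spatial.transform import Rotation as R
# args: x y z yawdeg(push dir) -> remaining in tool axes
x,y,z,yaw=map(float,sys.argv[1:5])
s=arm.get_state(); Rm=s["tcp_rot"]; p=s["tcp_pos"]
a=np.radians(yaw); d=np.array([np.cos(a),np.sin(a),0]); X=np.array([0,0,-1.]); Z=-d; Y=np.cross(Z,X)
G=np.c_[X,Y,Z]
print("t",s["t"],"p",p.round(1),"F",s["contact_force"].round(1),"op",round(s["opening"],1),"j",s["joint_positions"].round(0))
print("rotvec",np.degrees(R.from_matrix(Rm.T@G).as_rotvec()).round(2),"shift",(Rm.T@(np.array([x,y,z])-p)).round(1))
E
python3 rem.py 667.8 -71.3 100 103.1
```

```text
t 0.25 p [259.1 568.3 230.6] F [ 0.3  0.2 -0.2] op 85.6 j [61. 18. 94. -0. 69. -4.]
rotvec [5.239e+01 3.000e-02 6.000e-02] shift [ 131.1 -412.3  637.2]
```

>>> {"name": "jog_arm", "arguments": {"series": [[40,0,0,0,8.5,0,0],[40,0,0,0,8.5,0,0],[40,0,0,0,8.5,0,0],[40,0,0,0,8.5,0,0],[40,0,0,0,8.5,0,0]]}}

```text
t: 0.75
tcp_pos: [258.7, 567.6, 229.4]
tcp_rot: [[-0.002, 0.925, 0.379], [-0.003, 0.379, -0.925], [-1.0, -0.003, 0.002]]
contact_force: [0.2, -0.4, -0.4]
opening: 40.3
```

```bash
python3 rem.py 667.8 -71.3 100 103.1
```

```text
t 0.75 p [258.7 567.6 229.4] F [ 0.2 -0.4 -0.4] op 40.3 j [61. 18. 94. -0. 69. 39.]
rotvec [9.16 0.13 0.14] shift [130.6 136.9 746. ]
```

>>> {"name": "jog_arm", "arguments": {"series": [[40,0,8,46,3,0,0],[40,0,8,46,3,0,0],[40,0,8,46,3,0,0],[40,0,8,46,0,0,0],[40,0,8,46,0,0,0]]}}

```text
t: 1.25
tcp_pos: [363.6, 358.5, 228.8]
tcp_rot: [[-0.0, 0.973, 0.231], [0.001, 0.231, -0.973], [-1.0, -0.0, -0.001]]
contact_force: [-0.1, -1.2, -0.2]
opening: 40.1
```

>>> {"name": "jog_arm", "arguments": {"series": [[40,0,8,46,0,0,0],[40,0,8,46,0,0,0],[40,0,8,46,0,0,0],[40,0,8,46,0,0,0],[40,0,8,46,0,0,0]]}}

```text
t: 1.75
tcp_pos: [457.8, 135.1, 229.5]
tcp_rot: [[0.003, 0.973, 0.232], [0.002, 0.232, -0.973], [-1.0, 0.004, -0.001]]
contact_force: [1.1, 0.9, -0.5]
opening: 39.7
```

```bash
python3 rem.py 667.8 -71.3 100 103.1
```

```text
t 1.75 p [457.8 135.1 229.5] F [ 1.1  0.9 -0.5] op 39.7 j [ 11.   1. 113.   0.  66.  -2.]
rotvec [ 0.34 -0.06 -0.2 ] shift [129.8 155.8 249.7]
```

>>> {"name": "jog_arm", "arguments": {"series": [[40,8,25,42,0,0,0],[40,8,25,42,0,0,0],[40,8,25,42,0,0,0],[40,8,25,42,0,0,0],[40,8,25,42,0,0,0]]}}

```text
t: 2.25
tcp_pos: [628.0, -44.8, 192.0]
tcp_rot: [[0.008, 0.973, 0.229], [0.003, 0.229, -0.973], [-1.0, 0.008, -0.001]]
contact_force: [1.4, 1.5, 0.9]
opening: 39.8
```

```bash
python3 rem.py 667.8 -71.3 30 103.1
```

```text
t 2.25 p [628.  -44.8 192. ] F [1.4 1.5 0.9] op 39.8 j [ -8.  20.  95.   0.  64. -22.]
rotvec [ 0.17 -0.07 -0.48] shift [162.2  31.3  35.1]
```

>>> {"name": "jog_arm", "arguments": {"series": [[40,20,15,18,0,0,0],[40,35,15,17,0,0,0],[40,40,0,0,0,0,0],[40,40,0,0,0,0,-0.5],[40,15,0,0,0,0,0]]}}

```text
t: 2.75
tcp_pos: [677.5, -82.4, 40.7]
tcp_rot: [[0.013, 0.975, 0.221], [-0.003, 0.221, -0.975], [-1.0, 0.012, 0.006]]
contact_force: [-0.4, -0.2, -0.9]
opening: 39.9
```

```bash
python3 rem.py 667.8 -71.3 4 103.1;  python3 - <<'E'
from m import *
i=arm.get_image("top"); crop(i,300,120,460,240,4.9,"c3.png")
i=arm.get_image("side"); crop(i,310,180,470,300,4.9,"c4.png")
E
```

```text
t 2.75 p [677.5 -82.4  40.7] F [-0.4 -0.2 -0.9] op 39.9 j [-11.  36.  92.  -0.  52. -23.]
rotvec [-0.33  0.33 -0.67] shift [ 36.6  -7.4 -13.1]
```

View pics/c3.png

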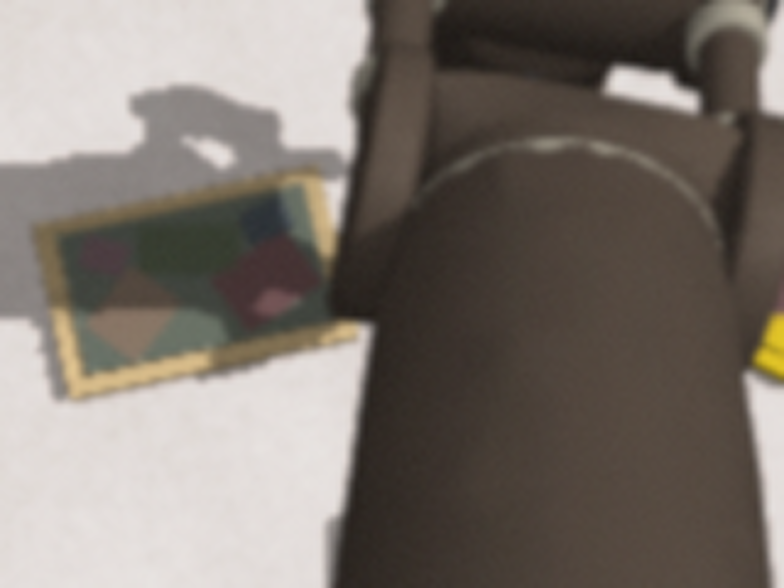

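View pics/c4.png

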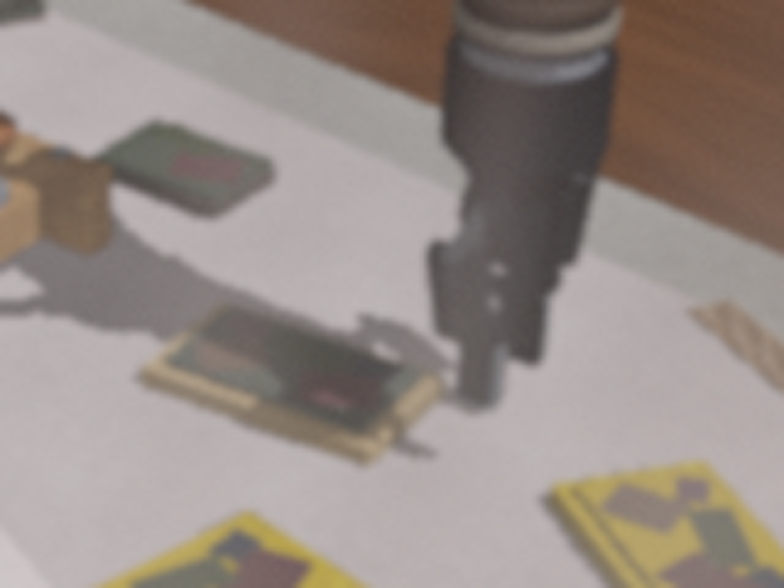

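The side view shows the fingers behind the rear end, clear of the plaque and the yellow look-alikes. Next I descend.

>>> {"name": "jog_arm", "arguments": {"series": [[40,18,-4,-6,0,0,-0.6],[40,10,-3,-5,0,0.3,0],[40,4,0,0,0,0,0],[40,0,0,0,0,0,0]]}}

```text
t: 3.25
tcp_pos: [672.1, -71.7, 14.2]
tcp_rot: [[0.01, 0.975, 0.223], [-0.001, 0.223, -0.975], [-1.0, 0.01, 0.004]]
contact_force: [0.6, 0.9, 0.1]
opening: 40.1
```

```bash
python3 rem.py 667.8 -71.3 3 103.1
```

```text
t 3.25 p [672.1 -71.7  14.2] F [0.6 0.9 0.1] op 40.1 j [-10.  37.  93.   0.  49. -23.]
rotvec [-0.23  0.21 -0.57] shift [11.1 -4.2 -1.4]
```

>>> {"name": "jog_arm", "arguments": {"series": [[40,5,-4,0,0,0,-0.5],[40,4,0,0,0,0,0],[40,2,0,0,0,0,0],[40,0,0,0,0,0,0]]}}

```text
t: 3.65
tcp_pos: [670.3, -72.9, 5.3]
tcp_rot: [[0.006, 0.975, 0.223], [-0.004, 0.223, -0.975], [-1.0, 0.005, 0.006]]
contact_force: [-0.4, -0.4, -0.5]
opening: 39.8
```

```bash
python3 rem.py 667.8 -71.3 3 103.1;  python3 - <<'E'
from m import *
i=arm.get_image("side"); crop(i,350,220,430,280,9,"c5.png")
E
```

```text
t 3.65 p [670.3 -72.9   5.3] F [-0.4 -0.4 -0.5] op 39.8 j [-10.  38.  93.  -0.  49. -23.]
rotvec [-0.2   0.33 -0.31] shift [ 2.3 -2.1 -2.1]
```

View pics/c5.png

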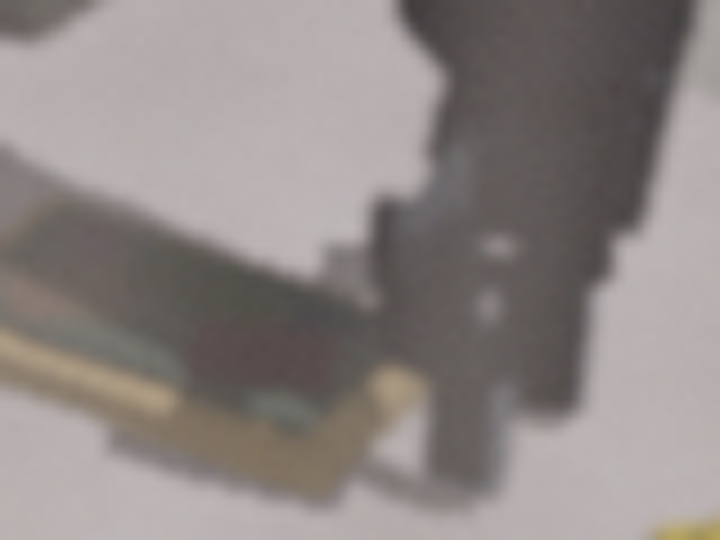

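The fingertips are close to the table, about 20 mm behind the rear edge. I'll go slightly lower and move in to contact.

>>> {"name": "jog_arm", "arguments": {"series": [[40,2,-2,-4,0,0,0],[40,0,0,-6,0,0,0],[40,0,0,-4,0,0,0],[40,0,0,-3,0,0,0],[40,0,0,0,0,0,0]]}}

```text
t: 4.2
tcp_pos: [664.4, -55.3, 3.6]
tcp_rot: [[0.007, 0.975, 0.223], [-0.004, 0.223, -0.975], [-1.0, 0.006, 0.006]]
contact_force: [0.1, -0.0, 0.0]
opening: 40.0
```

```bash
python3 rem.py 614.8 113.3 3 97.1
```

```text
t 4.2 p [664.4 -55.3   3.6] F [ 0.1 -0.   0. ] op 40.0 j [ -8.  37.  94.  -0.  48. -21.]
rotvec [ 5.79  0.32 -0.37] shift [  -0.5  -10.8 -175.4]
```

>>> {"name": "jog_arm", "arguments": {"series": [[40,0,0,-4,0,0,0],[40,0,0,-5,0,0,0],[40,0,0,-5,0,0,0],[40,0,0,-5,0,0,0],[40,0,0,-5,0,0,0]]}}

```text
t: 4.7
tcp_pos: [659.3, -31.0, 3.7]
tcp_rot: [[0.009, 0.975, 0.223], [-0.005, 0.223, -0.975], [-1.0, 0.007, 0.007]]
contact_force: [-0.4, 0.5, 0.5]
opening: 39.9
```

```bash
python3 rem.py 614.8 113.3 3 103.1
python3 - <<'E'
from m import *
i=arm.get_image("top"); crop(i,215,120,415,245,4,"c6.png")
E
```

```text
t 4.7 p [659.3 -31.    3.7] F [-0.4  0.5  0.5] op 39.9 j [ -6.  37.  95.  -0.  48. -19.]
rotvec [-0.23  0.41 -0.41] shift [  -0.4  -11.2 -150.6]
```

View pics/c6.png

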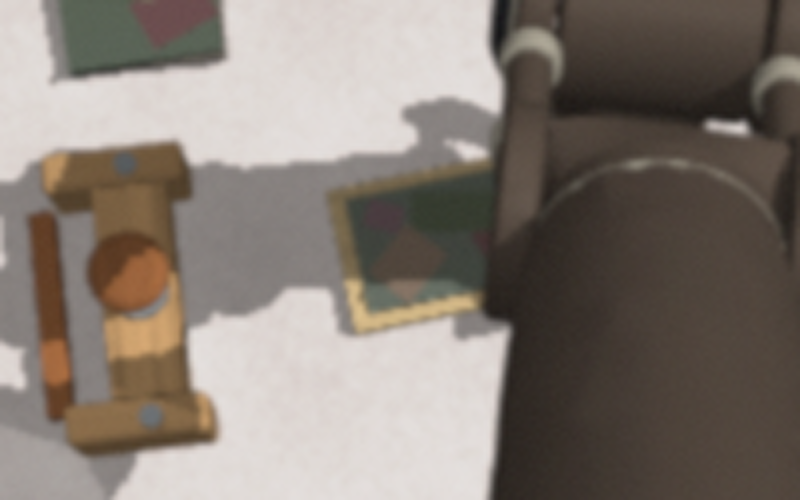

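The plaque is sliding straight: its leading corners are now at about (297,168) and (305,203) in the full image. I continue on the same heading.

>>> {"name": "jog_arm", "arguments": {"series": [[40,0.5,0,-6,0,0,0],[40,0,0,-6,0,0,0],[40,0,0,-6,0,0,0],[40,0,0,-6,0,0,0],[40,0,0,-6,0,0,0]]}}

```text
t: 5.25
tcp_pos: [652.3, 1.0, 3.3]
tcp_rot: [[0.009, 0.975, 0.223], [-0.005, 0.223, -0.975], [-1.0, 0.008, 0.007]]
contact_force: [0.5, -0.7, -0.3]
opening: 40.0
```

>>> {"name": "jog_arm", "arguments": {"series": [[40,0.5,0,-6,0,0,0],[40,0,0,-6,0,0,0],[40,0,0,-6,0,0,0],[40,0,0,-6,0,0,0],[40,0,0,-6,0,0,0]]}}

```text
t: 5.75
tcp_pos: [645.3, 33.0, 2.9]
tcp_rot: [[0.01, 0.975, 0.223], [-0.006, 0.223, -0.975], [-1.0, 0.008, 0.008]]
contact_force: [0.4, -0.9, 2.2]
opening: 39.9
```

```bash
python3 rem.py 614.8 113.3 3 103.1
python3 - <<'E'
from m import *
i=arm.get_image("top"); crop(i,215,120,415,245,4,"c7.png")
i=arm.get_image("side"); crop(i,250,180,410,300,4.9,"c8.png")
E
```

```text
t 5.75 p [645.3  33.    2.9] F [ 0.4 -0.9  2.2] op 39.9 j [ -1.  36.  97.  -0.  46. -13.]
rotvec [-0.2   0.43 -0.48] shift [ -0.9 -11.8 -85.1]
```

View pics/c7.png

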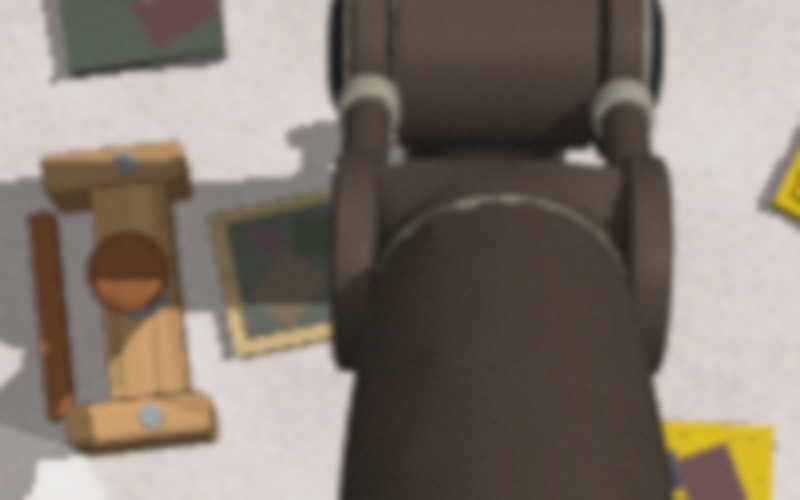

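View pics/c8.png

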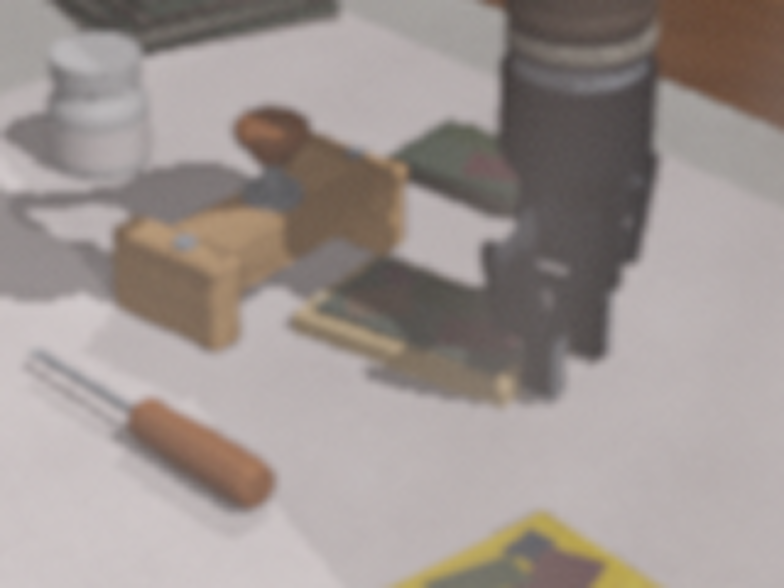

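```bash
cat > br.py <<'E'
from h import *
a=np.radians(97.1); bx=np.array([np.cos(a),np.sin(a)]); by=np.array([-bx[1],bx[0]]); O=np.array([603,208.5])
def tob(p): v=np.asarray(p)[:2]-O; return np.array([v@bx,v@by]).round(1)
E
python3 - <<'E'
from br import *
i=arm.get_image("top")
for x,y in [(210,215),(240,355)]:
    print(tob(onz(i,215+(x+.5)/4-.5,120+(y+.5)/4-.5,12)))
print("tcp",tob(arm.get_state()["tcp_pos"]))
E
```

```text
[-37.9 -45.4]
[-46.3  32.7]
tcp [-179.2  -20. ]
```

The leading end is 42 mm before the bridge origin, 6 mm off laterally and 6° yawed, so it is entering clear of the cheeks.

>>> {"name": "jog_arm", "arguments": {"series": [[40,-0.5,0,-6,0,0,0],[40,0,0,-6,0,0,0],[40,0,0,-6,0,0,0],[40,0,0,-6,0,0,0],[40,0,0,-6,0,0,0]]}}

```text
t: 6.4
tcp_pos: [638.1, 63.3, 2.9]
tcp_rot: [[0.01, 0.975, 0.222], [-0.006, 0.222, -0.975], [-1.0, 0.008, 0.008]]
contact_force: [0.2, -0.8, 0.9]
opening: 40.2
```

>>> {"name": "jog_arm", "arguments": {"series": [[40,0,0,-5,0.6,0,0],[40,0,0,-5,0.6,0,0],[40,0,0,-5,0.6,0,0],[40,0,0,-5,0.6,0,0],[40,0,0,-5,0.6,0,0]]}}

```text
t: 6.9
tcp_pos: [632.4, 90.2, 2.9]
tcp_rot: [[0.009, 0.986, 0.168], [-0.006, 0.168, -0.986], [-1.0, 0.008, 0.008]]
contact_force: [-0.4, -1.3, 0.6]
opening: 40.0
```

```bash
python3 rem.py 614.8 113.3 3 97.1
python3 - <<'E'
from br import *
print("tcp",tob(arm.get_state()["tcp_pos"]))
i=arm.get_image("top"); crop(i,215,120,415,245,4,"c9.png")
i=arm.get_image("side"); crop(i,250,180,410,300,4.9,"c10.png")
E
```

```text
t 6.9 p [632.4  90.2   2.9] F [-0.4 -1.3  0.6] op 40.0 j [ 4. 35. 98. -1. 46. -5.]
rotvec [ 2.55  0.42 -0.47] shift [ -0.4 -13.5 -25.7]
tcp [-121.   -14.6]
```

View pics/c9.png

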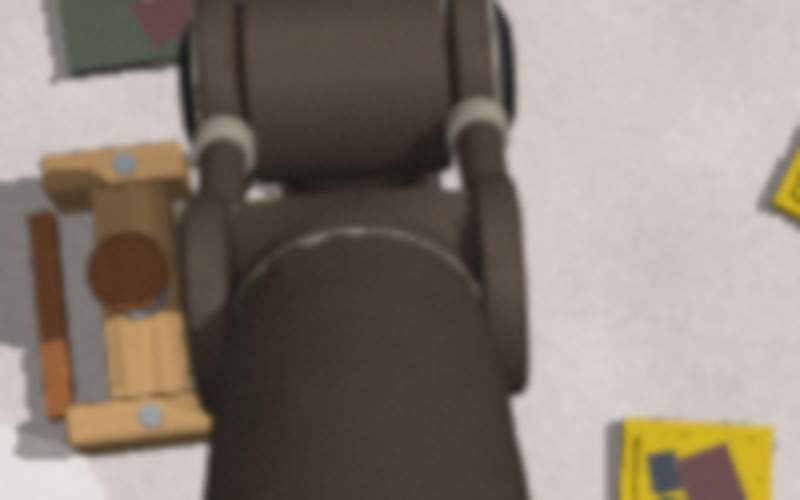

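View pics/c10.png

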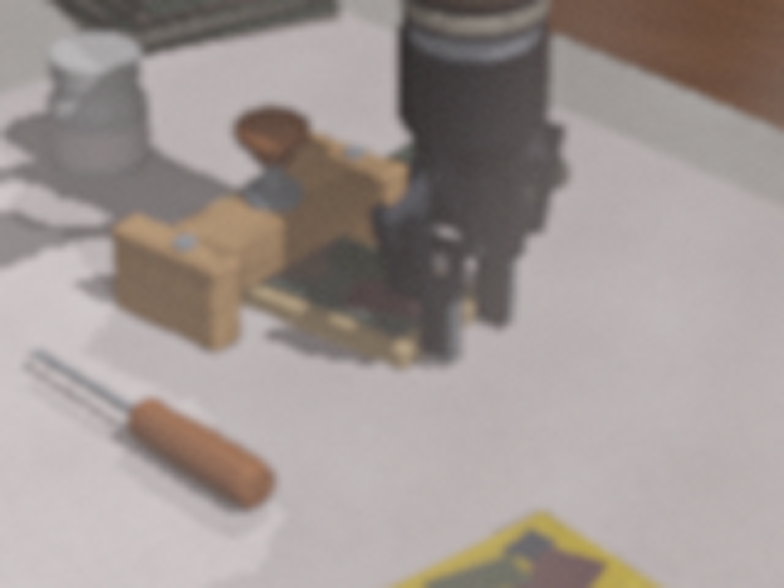

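The plaque is under the crossbar, flat. I finish the turn and then feel for the stop.

>>> {"name": "jog_arm", "arguments": {"series": [[40,0,0,-4,0.6,0,0],[40,0,0,-4,0.6,0,0],[40,0,0,-4,0.6,0,0],[40,0,0,-3,0.6,0,0],[40,0,0,-3,0,0,0]]}}

```text
t: 7.5
tcp_pos: [629.3, 109.2, 2.6]
tcp_rot: [[0.009, 0.992, 0.123], [-0.006, 0.123, -0.992], [-1.0, 0.008, 0.007]]
contact_force: [0.0, -0.1, 1.1]
opening: 40.3
```

>>> {"name": "jog_arm", "arguments": {"series": [[40,0,0,-2,0,0,0],[40,0,0,-2,0,0,0],[40,0,0,-1,0,0,0]]}}

```text
t: 7.8
tcp_pos: [628.8, 114.9, 2.6]
tcp_rot: [[0.009, 0.992, 0.123], [-0.006, 0.123, -0.992], [-1.0, 0.008, 0.007]]
contact_force: [-0.3, -0.3, 1.0]
opening: 39.9
```

```bash
python3 rem.py 614.8 113.3 3 97.1
python3 - <<'E'
from br import *
print("tcp",tob(arm.get_state()["tcp_pos"]))
E
```

```text
t 7.8 p [628.8 114.9   2.6] F [-0.3 -0.3  1. ] op 39.9 j [ 7. 35. 98. -1. 46. -0.]
rotvec [-0.02  0.4  -0.47] shift [ -0.6 -14.   -0.1]
tcp [-96. -14.]
```

Now small steps until the force rises.

>>> {"name": "jog_arm", "arguments": {"series": [[40,0,0,-2,0,0,0],[40,0,0,-1,0,0,0]]}}

```text
t: 8.0
tcp_pos: [629.5, 115.5, 2.7]
tcp_rot: [[0.011, 0.992, 0.126], [-0.01, 0.126, -0.992], [-1.0, 0.01, 0.012]]
contact_force: [0.8, -3.5, -0.2]
opening: 39.7
```

>>> {"name": "jog_arm", "arguments": {"series": [[40,0,0,-2,0,0,0],[40,0,0,-1,0,0,0]]}}

```text
t: 8.2
tcp_pos: [629.6, 115.5, 2.7]
tcp_rot: [[0.011, 0.992, 0.128], [-0.015, 0.128, -0.992], [-1.0, 0.009, 0.016]]
contact_force: [-0.6, -2.8, 0.3]
opening: 39.9
```

Run:
```python
from br import *
print("tcp",tob(arm.get_state()["tcp_pos"]))
i=arm.get_image("top"); crop(i,215,120,415,245,4,"c11.png")
i=arm.get_image("side"); crop(i,250,180,410,300,4.9,"c12.png")
```

```text
tcp [-95.6 -14.9]
```

View pics/c11.png

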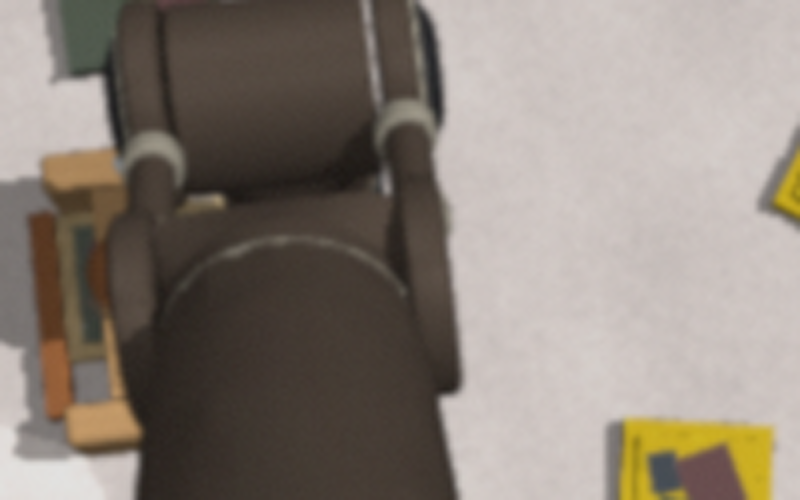

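View pics/c12.png

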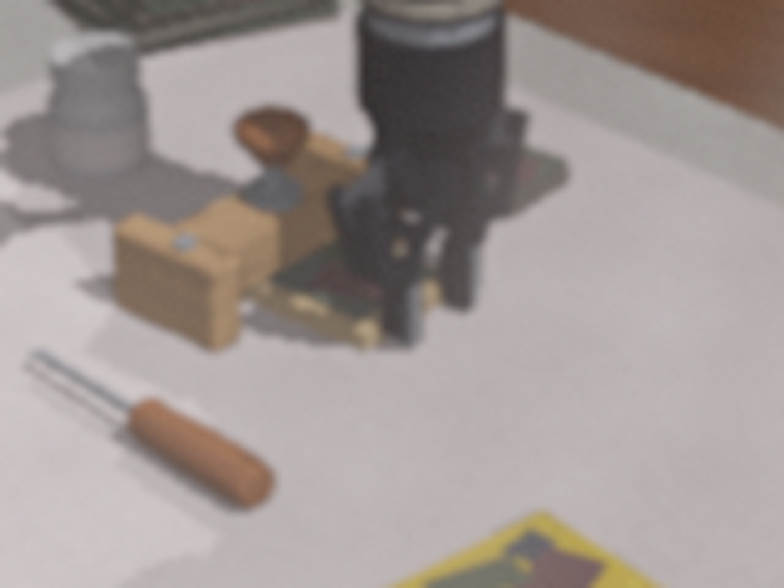

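The leading end meets the stop: the TCP stalled at -95.6 along the bridge and the reaction force appeared. I give it a firmer shove to seat it flat.

>>> {"name": "jog_arm", "arguments": {"series": [[40,0,0,-7,0,0,0],[40,0,0,-7,0,0,0],[40,0,0,-7,0,0,0]]}}

```text
t: 8.6
tcp_pos: [629.7, 115.7, 3.0]
tcp_rot: [[0.014, 0.99, 0.138], [-0.048, 0.139, -0.989], [-0.999, 0.007, 0.049]]
contact_force: [1.9, -21.5, 1.3]
opening: 39.9
```

```bash
python3 rem.py 614.8 113.3 3 97.1
python3 - <<'E'
from br import *
print("tcp",tob(arm.get_state()["tcp_pos"]))
E
```

```text
t 8.6 p [629.7 115.7   3. ] F [  1.9 -21.5   1.3] op 39.9 j [ 8. 35. 98. -4. 46.  3.]
rotvec [ 0.86  2.81 -0.42] shift [ -0.  -15.1   0.3]
tcp [-95.4 -15. ]
```

It is seated at 21 N with no further travel. I back off straight, level the tool and lift away.

>>> {"name": "jog_arm", "arguments": {"series": [[40,0,0,8,0,0,0],[40,0,0,12,0,1,0],[40,-5,0,12,0.5,1.5,0],[40,-40,0,10,0,0,-0.4],[40,-45,0,0,0,0,0]]}}

```text
t: 9.1
tcp_pos: [627.4, 74.1, 87.2]
tcp_rot: [[-0.019, 0.992, 0.124], [0.002, 0.124, -0.992], [-1.0, -0.019, -0.004]]
contact_force: [0.3, 1.1, 1.1]
opening: 39.9
```

>>> {"name": "jog_arm", "arguments": {"series": [[10,-45,0,30,0,0,0],[0,-20,0,45,0,0,0],[0,0,0,45,0,0,0],[0,0,0,45,0,0,0],[0,0,0,0,0,0,0]]}}

```text
t: 9.6
tcp_pos: [655.9, -86.8, 160.3]
tcp_rot: [[-0.001, 0.992, 0.127], [0.01, 0.127, -0.992], [-1.0, 0.001, -0.01]]
contact_force: [-0.3, 0.7, 0.3]
opening: 0.3
```

```bash
python3 rem.py 603 208.5 150 97.1
python3 - <<'E'
from br import *
i=arm.get_image("top"); crop(i,215,120,375,240,5,"c13.png")
i=arm.get_image("side"); crop(i,250,180,410,300,4.9,"c14.png")
E
```

```text
t 9.6 p [655.9 -86.8 160.3] F [-0.3  0.7  0.3] op 0.3 j [-12.  26.  91.   1.  63. -19.]
rotvec [ 0.21 -0.58 -0.04] shift [  13.4  -14.9 -299.5]
```

View pics/c13.png

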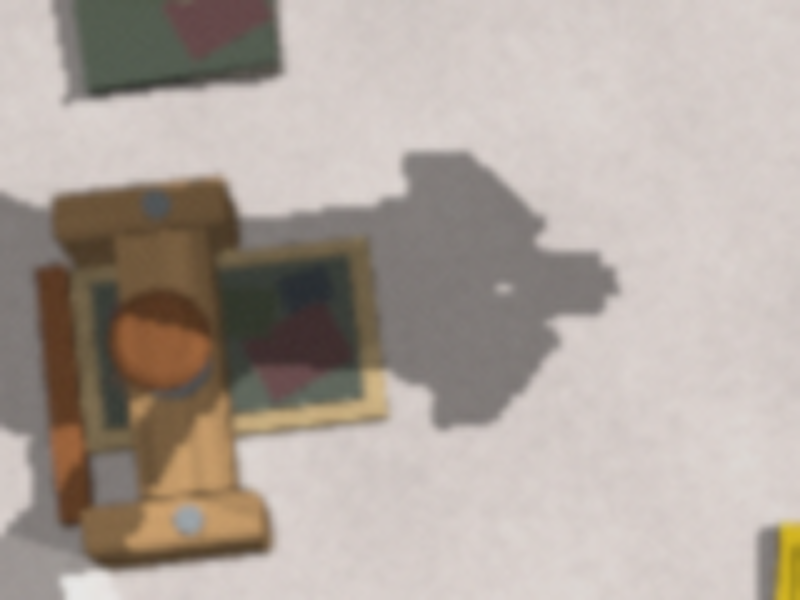

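View pics/c14.png

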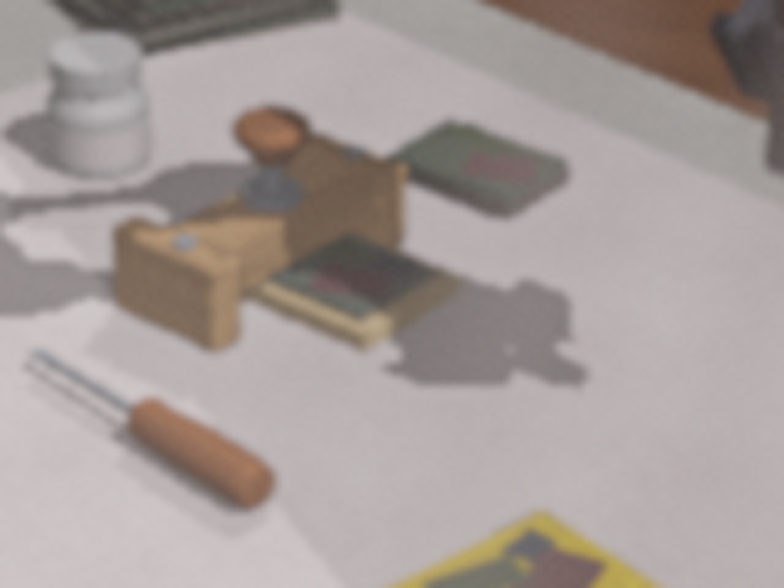

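Run:
```python
from br import *
i=arm.get_image("top")
for n,x,y,z in [("rear",370,240,12),("rear",387,415,12),("lead",73,275,12),("lead",91,450,12),("stopnear",68,268,18),("stopnear",89,520,18),("knob",162,340,97)]:
    print(n,tob(onz(i,215+(x+.5)/5-.5,120+(y+.5)/5-.5,z)))
```

```text
rear [-85.2 -52.9]
rear [-84.5  24.3]
lead [ 43.7 -51.8]
lead [42.9 25.4]
stopnear [ 44.7 -53.5]
stopnear [45.5 56.4]
knob [-1.3  0.9]
```

The rear edge is at -85 and the leading end is at the stop, square to it. The plaque lies about 14 mm to the -y side but clear of the cheeks, and the foot area is fully on its pad. Next I go to the plunger with closed fingers.

>>> {"name": "jog_arm", "arguments": {"series": [[0,0,-3,-45,0,0,0],[0,0,-3,-45,0,0,0],[0,0,-3,-45,0,0,0],[0,0,-3,-45,0,0,0],[0,0,-3,-45,0,0,0]]}}

```text
t: 10.25
tcp_pos: [605.2, 150.7, 159.0]
tcp_rot: [[-0.01, 0.992, 0.129], [0.018, 0.129, -0.991], [-1.0, -0.007, -0.019]]
contact_force: [0.8, -0.4, -1.2]
opening: -0.3
```

```bash
python3 rem.py 603 208 115 97.1
```

```text
t 10.25 p [605.2 150.7 159. ] F [ 0.8 -0.4 -1.2] op -0.3 j [ 9. 22. 97.  1. 62.  1.]
rotvec [ 0.31 -1.07  0.43] shift [ 45.    5.5 -56.3]
```

>>> {"name": "jog_arm", "arguments": {"series": [[0,5,3,-28,0,-0.5,0.4],[0,10,2,-20,0,-0.5,0],[0,10,0,0,0,0,0],[0,5,0,0,0,0,0],[0,0,0,0,0,0,0]]}}

```text
t: 10.75
tcp_pos: [593.9, 216.8, 126.2]
tcp_rot: [[-0.008, 0.989, 0.148], [0.005, 0.148, -0.989], [-1.0, -0.007, -0.006]]
contact_force: [0.2, -0.5, 1.0]
opening: 0.2
```

```bash
python3 rem.py 603 208 105 97.1
```

```text
t 10.75 p [593.9 216.8 126.2] F [ 0.2 -0.5  1. ] op 0.2 j [16. 25. 97.  0. 59.  7.]
rotvec [ 1.41 -0.35  0.42] shift [21.1  7.9 10.2]
```

>>> {"name": "jog_arm", "arguments": {"series": [[0,3,6,8,1,0,0],[0,5,3,3,0.4,-0.3,0.4],[0,5,0,0,0,0,0],[0,3,0,0,0,0,0],[0,0,0,0,0,0,0]]}}

```text
t: 11.25
tcp_pos: [606.5, 202.3, 109.0]
tcp_rot: [[0.0, 0.993, 0.116], [-0.0, 0.116, -0.993], [-1.0, 0.0, 0.0]]
contact_force: [-0.1, -0.4, -0.5]
opening: -0.1
```

```bash
python3 rem.py 603 208 100 97.1
python3 - <<'E'
from br import *
i=arm.get_image("side"); crop(i,260,160,350,240,7,"c15.png")
E
```

```text
t 11.25 p [606.5 202.3 109. ] F [-0.1 -0.4 -0.5] op -0.1 j [15. 27. 96. -0. 57.  8.]
rotvec [-0.44  0.   -0.02] shift [ 9.  -2.8 -6.1]
```

View pics/c15.png

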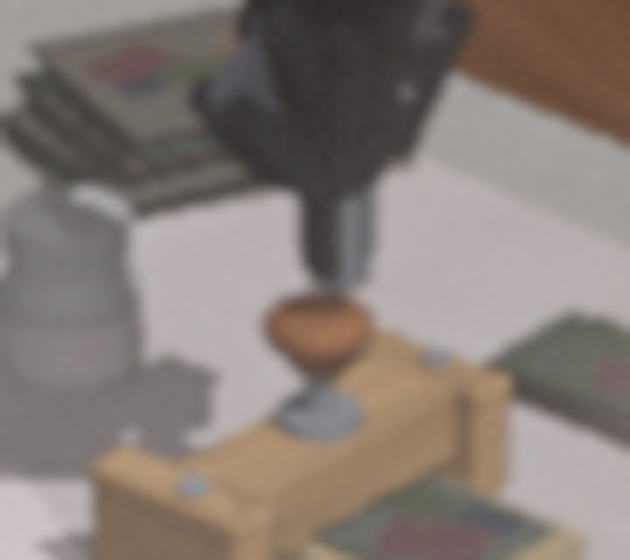

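The closed fingertips are just above the knob, slightly short of its centre. I centre them and step down.

>>> {"name": "jog_arm", "arguments": {"series": [[0,2,-2,-4,0,0,0],[0,3,0,-2,0,0,0],[0,2,0,0,0,0,0],[0,2,0,0,0,0,0]]}}

```text
t: 11.7
tcp_pos: [604.2, 209.0, 100.6]
tcp_rot: [[0.002, 0.993, 0.116], [0.001, 0.116, -0.993], [-1.0, 0.002, -0.0]]
contact_force: [-0.8, -0.1, 0.2]
opening: -0.2
```

```bash
python3 rem.py 603 208 92 97.1
```

```text
t 11.7 p [604.2 209.  100.6] F [-0.8 -0.1  0.2] op -0.2 j [15. 27. 97.  0. 56.  9.]
rotvec [-0.43 -0.02 -0.14] shift [ 8.6 -1.3  0.8]
```

>>> {"name": "jog_arm", "arguments": {"series": [[0,3,0,0,0,0,0],[0,3,0,0,0,0,0]]}}

```text
t: 11.9
tcp_pos: [604.4, 209.2, 95.0]
tcp_rot: [[0.003, 0.993, 0.117], [0.0, 0.117, -0.993], [-1.0, 0.003, -0.0]]
contact_force: [-1.1, -1.0, 3.9]
opening: 0.1
```

>>> {"name": "jog_arm", "arguments": {"series": [[0,3,0,0,0,0,0],[0,3,0,0,0,0,0]]}}

```text
t: 12.1
tcp_pos: [604.5, 209.3, 92.0]
tcp_rot: [[0.002, 0.993, 0.117], [0.0, 0.117, -0.993], [-1.0, 0.002, 0.0]]
contact_force: [-9.2, -3.1, 24.5]
opening: 0.1
```

>>> {"name": "jog_arm", "arguments": {"series": [[0,3,0,0,0,0,0],[0,3,0,0,0,0,0]]}}

```text
t: 12.3
tcp_pos: [604.5, 209.2, 92.0]
tcp_rot: [[-0.001, 0.993, 0.117], [-0.001, 0.117, -0.993], [-1.0, -0.001, 0.001]]
contact_force: [-6.7, -2.4, 15.4]
opening: -0.2
```

The foot meets the plaque: the TCP stopped dead at 92.0 mm under 15–25 N. I lift straight up and inspect.

>>> {"name": "jog_arm", "arguments": {"series": [[0,-5,0,0,0,0,0],[0,-20,0,0,0,0,0],[0,-40,0,0,0,0,0],[0,-40,0,0,0,0,0],[0,-20,0,20,0,0,0]]}}

```text
t: 12.8
tcp_pos: [603.8, 190.3, 214.8]
tcp_rot: [[-0.009, 0.993, 0.119], [-0.001, 0.119, -0.993], [-1.0, -0.009, 0.0]]
contact_force: [0.1, -0.1, 1.0]
opening: 0.2
```

>>> {"name": "jog_arm", "arguments": {"series": [[0,0,0,45,0,0,0],[0,0,0,45,0,0,0],[0,0,0,45,0,0,0],[0,0,0,45,0,0,0],[0,0,0,45,0,0,0]]}}

```text
t: 13.3
tcp_pos: [636.5, -34.5, 219.9]
tcp_rot: [[0.007, 0.992, 0.128], [0.002, 0.128, -0.992], [-1.0, 0.007, -0.001]]
contact_force: [0.4, -0.1, 0.1]
opening: -0.1
```

>>> {"name": "jog_arm", "arguments": {"series": [[0,0,0,40,0,0,0],[0,0,0,20,0,0,0],[0,0,0,0,0,0,0],[0,0,0,0,0,0,0],[0,0,0,0,0,0,0]]}}

```text
t: 13.8
tcp_pos: [644.5, -102.5, 217.3]
tcp_rot: [[0.008, 0.993, 0.12], [0.002, 0.12, -0.993], [-1.0, 0.008, -0.001]]
contact_force: [-0.3, -0.2, 0.6]
opening: 0.0
```

Run:
```python
from br import *
i=arm.get_image("top"); crop(i,140,100,380,280,3.3,"c16.png"); cv2.imwrite("pics/top9.png",i["frame"])
i=arm.get_image("side"); crop(i,250,180,410,300,4.9,"c17.png")
```

View pics/c16.png

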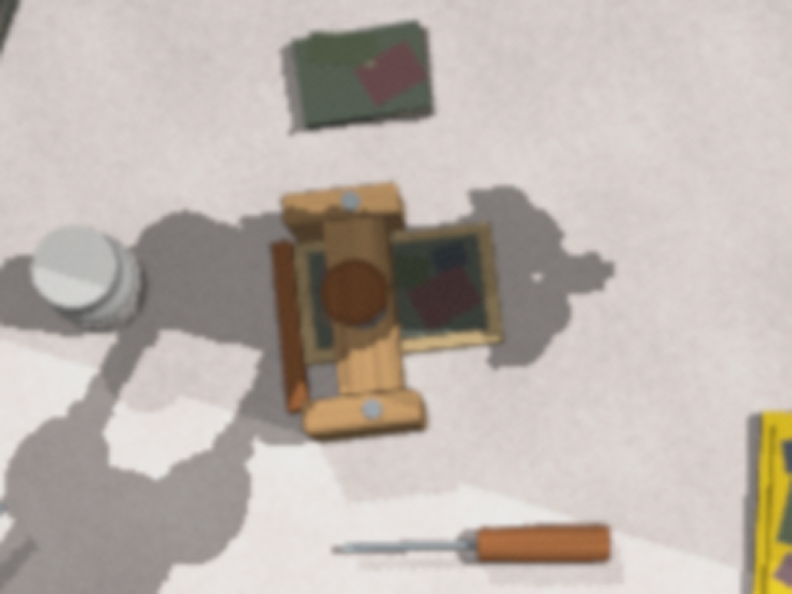

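View pics/c17.png

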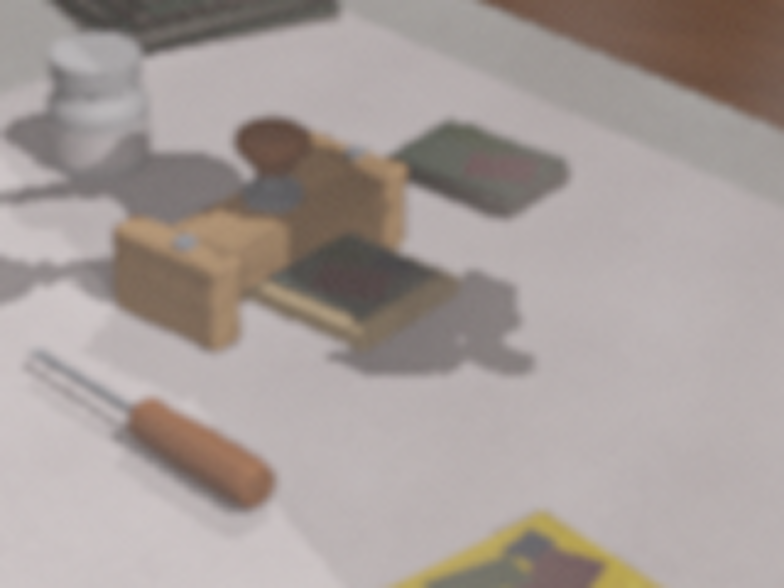

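Run:
```python
from br import *
i=arm.get_image("top"); j=cv2.imread("pics/top0.png")
for n,x,y,z in [("rear",490,224,12),("rear",502,339,12),("lead",295,240,12),("lead",308,361,12)]:
    print(n,tob(onz(i,140+(x+.5)/3.3-.5,100+(y+.5)/3.3-.5,z)))
s0=cv2.imread("pics/side0.png"); s1=arm.get_image("side")["frame"]
for n,(x0,y0,x1,y1) in {"knob":(295,198,317,218)}.items():
    for f in(s0,s1):
        h=cv2.cvtColor(f,cv2.COLOR_BGR2HSV)[y0:y1,x0:x1]; m=(h[...,1]>120)&((h[...,0]<14)); r=np.where(m.sum(1)>3)[0]; print(n,r.min()+y0,r.max()+y0)
print(arm.get_state()["contact_force"].round(1)); arm.finish_job()
```

```text
rear [-84.2 -53.2]
rear [-84.1  23.8]
lead [ 43.6 -56.8]
lead [42.4 24.2]Traceback (most recent call last):
  File "<stdin>", line 8, in <module>
    return umr_minimum(a, axis, None, out, keepdims, initial, where)
ValueError: zero-size array to reduction operation minimum which has no identity
```

The plaque is still home and square. The automatic knob check failed because its colour mask came up empty, but the knob visibly sits lower in the side view and the force stop at 92 mm agrees. I hand the job in.

Run:
```python
from station import arm
print(arm.get_state()["t"]); print(arm.finish_job())
```

```text
14.0
the job is handed in; nothing more can be done
None
```

I pushed the plaque flat along the table and under the small wooden bridge until it seated against the stop. Then I pressed the plunger down onto it, and handed the job in at 14.0 s.

- **Plaque at the stop:** it took about 21 N without moving further. The last top view put its rear edge 84 mm short of the bridge origin (85 mm is fully home), square within about 1°.
- **Off-centre:** the plaque sits roughly 14 mm to the bridge's -y side. By the measurements it clears the cheek by only about 2 mm. One corner, partly hidden in the last view, read right at the cheek, though my pixel picks are only good to a few millimetres. The foot lands fully on the pad.
- **Plunger:** the fingertip stopped at 92.0 mm under 15–25 N, which matches the foot resting on the plaque. The side view shows the knob lower than before. My automatic before-and-after check of the knob failed on an empty colour mask, so I relied on the force stop and the picture.
- **Other things:** in the final pictures the jar, awl and offcuts look unmoved. I judged that by eye and did not measure it. The arm was clear of everything at hand-in.

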